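# Raise the lantern on a steady stack

## Robot

A 6-joint arm with a two-finger parallel gripper is mounted at the origin on the work surface. World frame = base frame: x ahead of the robot, y to its left, z up, the work surface at z = 0. Lengths are in m, angles in rad, forces in N, time in s.
With the tool pointing down it reaches from about 0.3 to 0.875 m from the base axis. Payload 6.4 kg.
Tool frame: the origin (TCP) lies midway between the tips of the shut fingers; the grasp point (between the pads) lies 19 mm behind it (ctrl.pinch_z is the distance from the TCP to the grasp point, in m); z points along the fingers, y is the line along which they close (so a half turn about z gives the same grasp; the last joint's range is limited). The gripper opens to 85 mm and grips with 20 to 120 N. Pads are 22 mm wide; open, the fingers measure 114 mm over their backs; the gripper's body (76 mm by 85 mm) begins 54 mm behind the grasp point. The pads swing forward as they close: fully open they stand 13 mm farther back than shut.
Start: joints at [-1.463, 0.181, 1.607, -0, 1.354, -0.206], TCP at [0.178, -0.547, 0.231] pointing down, gripper open.
Joint ranges: [-2.99, 2.99], [-0.89, 2.07], [0.3, 2.58], [-1.14, 4.28], [0, 2.63], [-3.12, 3.12]. Speed limits (rad/s): [2.57, 2.57, 3.01, 3.14, 3.14, 3.14].

## Interface

Orientations are given as a unit quaternion [w, x, y, z].
In Python, from bench import ctrl gives the robot as it stands.
- The arm moves only by the tool apply_moves, never from a script. Its argument "moves" is a list of rows, each an object with "jaw": the opening, from 0 (shut) to 1 (fully open); "offset": the shift along the tool's x, y, z in mm, a list of three; "rot": the turn, a rotation vector about the tool's x, y, z in degrees, a list of three. In form: [{"jaw": jaw, "offset": [dx, dy, dz], "rot": [ax, ay, az]}, ...]. A call has exactly 5 rows; each row shifts and turns the commanded pose from where the row before left it, along the tool's axes as they then stand; what a row does not reach is not made up. A row lasts 1/8 s, in which the tool goes at most 62.5 mm and 10.7 degrees, less where a joint would pass 70% of its speed; a pose out of reach is approached as far as the arm can. A call is refused whole if a number of a shift passes 62.5 or a number of a turn 10.7, either way. A call with a gripper value outside its range is refused whole. The fingers move at their own pace and stop on an object; the grip force is fixed at half the most. Time passes only in rows, so rows that do not move let the fingers close, or fill a call up. It gives the time, the measured TCP pose, the force, the opening and the grip force at its end, in the units of the state.
- ctrl.get_obs(): the state, without advancing time (a new reading comes with each control period).
- ctrl.camera(name): name is "scene" or "top" or "wrist"; returns (picture, depth): 400x640x3 uint8, red, green, blue; 400x640 float32, m along the optical axis (not along the pixel's ray), 0 where there is no reading.
- ctrl.camera_params(name): a dict with "K" (3x3 intrinsics, pixels), "cam_to_world" (4x4, takes a point from camera to world coordinates); the wrist camera has in their place "mount" (4x4, takes a point from camera to tool coordinates, whose origin is the TCP and whose axes are the flange's). Camera axes: x right, y down, z forward; pixel columns grow to the right and rows downward; lengths in m; the calibration is good to about 2 mm. A picture is of the moment at which its call begins: read the wrist's pose just before it. camera_params takes no time and is no camera call.
- ctrl.hand_in(): hands the job in; it is judged then, once.
Trained networks look in the newest picture that a camera, given by its name, has taken for a name from the list of things; names that differ only in an ending like _2 or _b are one class to them, and where a whole thing is asked for, a point or a joint stands for the part that bears it (a point fixed in the world has none). Each returns a list of dicts, best first, with "score" (0 to 1); they miss things now and then, are a little off and sometimes report something else, mostly with a low value. They report only what shows in the picture. A call takes as long as a camera call.
- ctrl.outline_of(camera, target): "region" (400x640 bool, what is visible of it) and "position" ([column, row] in pixels, amid what is visible of it).
The state is a dict: "time_s": time; "q": joint angles; "dq": joint speeds; "joint_efforts": joint torques, N m; "eef_pos": TCP position; "eef_rot": TCP orientation; "wrist_force": force on the tool from outside, world axes, zero at the start; "torque": the same for the moment, N m; "opening": opening from 0.0 (shut) to 1.0 (fully open); "grasp_force": force on a finger pad.
Only numpy, scipy, OpenCV 4.12 (cv2) and the standard library are available. Lean on these libraries where they do the work, as an engineer would, in place of code of your own. Each camera call takes 0.05 s, during which the arm holds its last target. There are 200 camera calls.

## Task

The power is out: make a raised stand for the lantern on the low stool, widest base at the bottom. First slide the wide round tin, which is too wide to grip, to the middle of the stool; then set the battery organiser flat and centred on the tin, and then the lantern upright and centred on the organiser. Lower each right onto its place before letting go, without dropping or tipping it, leave the stack standing free, and leave the other things where they are.

Things in the scene. Friction and masses are not known exactly. Their poses are not given: they have to be found in the camera images.
- stool: low blue plastic stool that stands firm (it cannot be moved), flat top 300 mm (its x) x 340 mm (its y), top 90 mm above the work surface. Origin: on the work surface under the middle of its top; z up.
- stool_middle (a point): middle of the stool's flat top, at the top's surface (90 mm above the work surface); axes as the stool's.
- tin: flat round closed metal biscuit tin, 150 mm diameter, 55 mm high, flat top, 0.4 to 0.8 kg, loose. It stands on the stool near one of its two 300 mm long side edges (stool +y or -y), sticking out over it by up to about 30 mm; its centre is 115 to 125 mm from the stool's middle along its y and up to 30 mm either way along its x. Too wide to grip; slides when pushed low at its side (about 3 to 10 N). Origin: centre of its underside; z up.
- organiser: grey plastic battery organiser, a low block 110 mm long (its x), 62 mm wide (its y), 50 mm high, flat top and underside, about 0.35 kg; a shut stiff drawer fills its -x end, whose front and pull stick out 10 mm more. It stands on the work surface to the left or right of the stool; grip it across its 62 mm width. Origin: centre of its underside; z up.
- lantern: small rechargeable lantern standing upright, 120 mm high, about 0.3 kg and heavy below: round base 56 mm diameter and 30 mm high, clear tube 42 mm diameter above it, round cap 52 mm diameter from 82 to 114 mm above its underside, a button 18 mm diameter on top, up to 120 mm. Grip it from above by the cap. It stands on the work surface on the other side of the stool from the organiser. Origin: centre of its underside; z up.
- jar: small amber glass jar, 36 mm diameter, 60 mm high, standing on the stool near the side edge opposite the tin, its centre 115 to 125 mm from the stool's middle; leave it alone. Origin: centre of its underside.
- tumbler: open steel tumbler, 68 mm diameter at the rim, 85 mm high, on the work surface beyond the organiser or lantern; leave it alone. Origin: centre of its underside.
- mug: white ceramic mug with a handle at its +y, 76 mm diameter, 85 mm high, on the work surface beyond the organiser or lantern; leave it alone. Origin: centre of its underside.

How it is judged:
By the outcome, as a careful person would: the job done as asked, in the order asked, and still so for the second after the job is handed in, with the robot touching nothing.
It also fails if it takes over 64 s, if anything falls off the work surface, if the arm or the gripper's body presses on something with over 40 N, if the wrist force passes 120 N, or if a joint passes its speed limit or range.

## Working session

There is one attempt and no reset: what is moved stays moved. The work goes in short steps, Python scripts to look and compute and a tool call to move; the robot and the scene stay as the last step left them, time stands still between calls to the robot, and variables do not carry over. Pictures are saved under pics/ and viewed, at most 10 in all, crops included, and the job is handed in when it is done.

Besides the shell and the picture viewer there is one more tool, called in YAML: its name, and indented under it one key for each argument. apply_moves: Moves the arm, as the interface text tells. Its arguments: {"type":"object","properties":{"moves":{"type":"array"}},"required":["moves"]}

```bash
ls; mkdir -p pics; cat > h.py <<'E'
import numpy as np, cv2
from bench import ctrl
def cloud(cam, depth):
    p=ctrl.camera_params(cam);K=np.array(p["K"])
    v,u=np.mgrid[:400,:640]
    c=np.stack([(u-K[0,2])/K[0,0]*depth,(v-K[1,2])/K[1,1]*depth,depth],-1)
    if "cam_to_world" in p: T=np.array(p["cam_to_world"])
    else:
        o=ctrl.get_obs();T=np.eye(4);w,x,y,z=o["eef_rot"]
        from scipy.spatial.transform import Rotation as R
        T[:3,:3]=R.from_quat([x,y,z,w]).as_matrix();T[:3,3]=o["eef_pos"];T=T@np.array(p["mount"])
    return c@T[:3,:3].T+T[:3,3]
E
python3 - <<'E'
from h import *
o=ctrl.get_obs();print(o)
for c in ["top","scene"]:
    im,d=ctrl.camera(c);cv2.imwrite(f"pics/{c}0.png",im[:,:,::-1]);P=cloud(c,d)
    np.savez(f"{c}0.npz",im=im,P=P,d=d)
    for t in ["stool","tin","organiser","lantern","jar","tumbler","mug"]:
        for r in ctrl.outline_of(c,t)[:1]:
            m=r["region"]&(d>0);q=P[m]
            zt=np.percentile(q[:,2],95);s=q[abs(q[:,2]-zt)<.008]
            rect=cv2.minAreaRect((s[:,:2]*1000).astype(np.float32))
            print(c,t,round(r["score"],2),np.round(r["position"]),m.sum(),"zt",zt.round(3),"med",np.median(s,0).round(3),np.round(rect[0]),np.round(rect[1]),round(rect[2],1))
E
```

```text
pics
{'time_s': 0.0, 'q': array([-1.46328942e+00,  1.81524819e-01,  1.60802205e+00, -1.68310762e-05,
        1.35376422e+00, -2.06331332e-01]), 'dq': array([ 0.00135073,  0.00089351,  0.00019415, -0.00067462,  0.00036135,
        0.00177134]), 'joint_efforts': array([-3.35932627e-04, -4.44872367e+01, -3.51334083e+01, -2.28587883e-04,
        9.10829811e-03,  1.68717978e-06]), 'eef_pos': array([ 0.17744353, -0.54635943,  0.23038647]), 'eef_rot': array([-8.58571756e-04,  9.87712788e-01,  1.56277667e-01,  3.42318917e-05]), 'wrist_force': array([-0.26857649, -0.16190653,  0.08054763]), 'torque': array([-0.01054693,  0.01421286, -0.01819117]), 'grasp_force': 0.0, 'opening': 1.0005075393268401}
top stool 0.59 [302. 218.] 12853 zt 0.095 med [0.55  0.007 0.092] [554. -21.] [339. 300.] 83.7
top tin 0.98 [362. 219.] 3248 zt 0.148 med [ 0.527 -0.138  0.145] [ 528. -138.] [147. 149.] 41.7
top organiser 0.88 [432. 264.] 1370 zt 0.055 med [ 0.428 -0.323  0.052] [ 428. -323.] [ 62. 112.] 66.4
top jar 0.7 [363. 221.] 3267 zt 0.148 med [ 0.527 -0.138  0.145] [ 528. -138.] [148. 149.] 63.7
top tumbler 0.61 [439. 152.] 701 zt 0.086 med [ 0.716 -0.362  0.085] [ 715. -360.] [65. 66.] 24.9
scene stool 0.64 [314. 202.] 9170 zt 0.095 med [0.612 0.002 0.092] [555. -21.] [343. 303.] 83.8
scene tin 0.89 [262. 203.] 3031 zt 0.149 med [ 0.532 -0.142  0.146] [ 530. -139.] [149. 147.] 32.9
scene organiser 0.74 [182. 258.] 1265 zt 0.055 med [ 0.435 -0.326  0.053] [ 430. -323.] [ 62. 114.] 66.3
scene lantern 0.95 [355. 127.] 649 zt 0.118 med [0.445 0.347 0.117] [443. 350.] [49. 49.] 35.6
scene jar 0.83 [344. 170.] 285 zt 0.154 med [0.59  0.098 0.152] [589.  99.] [33. 31.] 83.5
scene tumbler 0.62 [254. 328.] 1295 zt 0.087 med [ 0.712 -0.362  0.086] [ 718. -360.] [67. 66.] 8.8
scene mug 0.69 [423. 154.] 1010 zt 0.087 med [0.697 0.361 0.085] [698. 358.] [76. 79.] 54.2
```

View pics/top0.png

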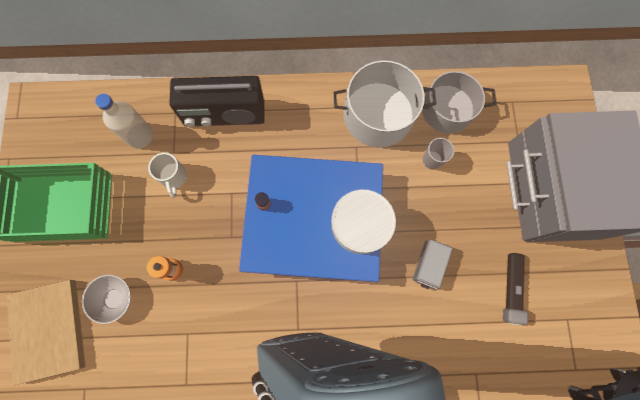

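View pics/scene0.png

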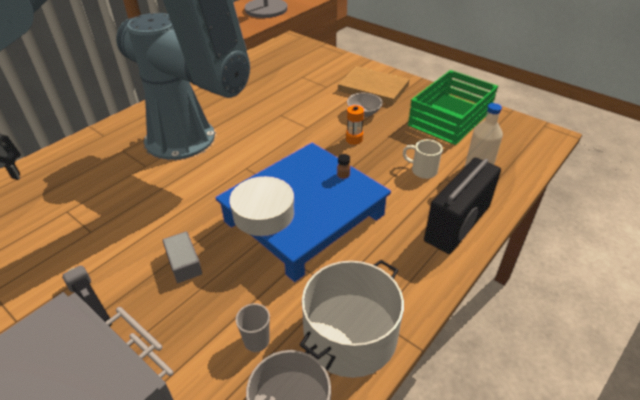

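```bash
python3 - <<'E'
from h import *
for c in ["top","scene"]:
    P=np.load(f"{c}0.npz")["P"].reshape(-1,3)
    def box(n,cx,cy,r,z0,z1):
        s=P[(np.hypot(P[:,0]-cx,P[:,1]-cy)<r)&(P[:,2]>z0)&(P[:,2]<z1)]
        if len(s)<5:print(c,n,"none");return
        q=cv2.minAreaRect((s[:,:2]*1000).astype(np.float32))
        print(c,n,len(s),np.round(q[0],1),np.round(q[1]),round(q[2],1),s[:,2].mean().round(4),np.round(cv2.minEnclosingCircle((s[:,:2]*1000).astype(np.float32))[0],1))
    box("stool",.555,-.02,.3,.085,.097)
    box("tin",.528,-.138,.09,.14,.156)
    box("org",.428,-.323,.08,.045,.058);box("orglow",.428,-.323,.085,.015,.058)
    box("lan",.443,.35,.05,.108,.116);box("jar",.589,.1,.03,.145,.16)
E
```

```text
top stool 13182 [622.7 -40.2] [363. 440.] 83.7 0.0915 [592.7 -38.5]
top tin 3133 [ 527.7 -138.1] [149. 148.] 88.5 0.1453 [ 528.9 -138.4]
top org 1090 [ 428.2 -323.3] [ 63. 112.] 66.1 0.0518 [ 429.7 -322.4]
top orglow 1273 [ 424.7 -321.7] [ 64. 120.] 66.5 0.049 [ 427.7 -321.3]
top lan 204 [440.8 351.7] [51. 49.] 87.7 0.114 [440.4 351.4]
top jar 154 [588.4 100.6] [31. 32.] 81.0 0.1514 [587.7 100.7]
scene stool 7984 [622.3 -38.4] [363. 442.] 84.1 0.0923 [597.3 -36.1]
scene tin 2259 [ 527.9 -137.8] [148. 152.] 42.2 0.1461 [ 528.8 -137.2]
scene org 951 [ 429.6 -323.3] [ 62. 114.] 66.5 0.0525 [ 430.1 -323.1]
scene orglow 1197 [ 430.3 -323.9] [ 63. 116.] 66.4 0.048 [ 430.2 -325. ]
scene lan 65 [443.6 348.3] [48. 47.] 26.6 0.1129 [441.4 351.2]
scene jar 103 [588.7 100.4] [31. 34.] 38.2 0.1516 [590.4 101.4]
```

The pictures show the stool centred at about (313,217) in top, the tin at (363,221) on its right side, the jar at (263,201), the organiser at (433,264) with its drawer pull facing the robot at (428,288), and the lantern at (163,268). The positions from the networks agree with this.

Plan: open fingers act as a two-point cradle to push the tin.

```bash
cat >> h.py <<'E'
from scipy.spatial.transform import Rotation as R
def plan(xyz_mm, yaw, n, start=None):
    """rows from measured pose to target (tool straight down, x axis at yaw deg); prints per-row shift/turn; rotation spread evenly"""
    if start is None:
        o=ctrl.get_obs();w,x,y,z=o["eef_rot"];r=R.from_quat([x,y,z,w]);p=o["eef_pos"]*1000
    else: r=start[1];p=start[0]
    g=R.from_euler("z",yaw,degrees=True)*R.from_euler("x",180,degrees=True)
    rv=(r.inv()*g).as_rotvec(degrees=True)/n; st=(np.array(xyz_mm)-p)/n
    print("yaw/n turn",rv.round(2))
    for i in range(n):
        print(r.inv().apply(st).round(1).tolist()); r=r*R.from_rotvec(rv,degrees=True)
    return np.array(xyz_mm,float),g
E
python3 - <<'E'
from h import *
s=plan([506,-234,200],77.2,10); plan([506,-234,95],77.2,5,s)
E
```

```text
yaw/n turn [ 0.   -0.   -5.92]
[40.9, -19.6, 3.1]
[42.7, -15.3, 3.1]
[44.1, -10.8, 3.1]
[44.9, -6.2, 3.1]
[45.3, -1.5, 3.1]
[45.3, 3.1, 3.1]
[44.7, 7.8, 3.1]
[43.6, 12.4, 3.1]
[42.1, 16.8, 3.1]
[40.2, 21.1, 3.1]
yaw/n turn [0. 0. 0.]
[0.0, -0.0, 21.0]
[0.0, -0.0, 21.0]
[0.0, -0.0, 21.0]
[0.0, -0.0, 21.0]
[0.0, -0.0, 21.0]
```

apply_moves:
  moves:
    - {"jaw": 1,"offset": [41,-20,3],"rot": [0,0,-5.9]}
    - {"jaw": 1,"offset": [43,-15,3],"rot": [0,0,-5.9]}
    - {"jaw": 1,"offset": [44,-11,3],"rot": [0,0,-5.9]}
    - {"jaw": 1,"offset": [45,-6,3],"rot": [0,0,-5.9]}
    - {"jaw": 1,"offset": [45,-2,3],"rot": [0,0,-5.9]}

```text
time_s: 1.42
eef_pos: [0.3427, -0.3892, 0.2164]
eef_rot: [0.0, 0.915, 0.404, 0.0]
wrist_force: [0.6, -0.7, -0.6]
opening: 0.998
grasp_force: 0.0
```

apply_moves:
  moves:
    - {"jaw": 1,"offset": [45,3,3],"rot": [0,0,-5.9]}
    - {"jaw": 1,"offset": [45,8,3],"rot": [0,0,-5.9]}
    - {"jaw": 1,"offset": [44,12,3],"rot": [0,0,-5.9]}
    - {"jaw": 1,"offset": [42,17,3],"rot": [0,0,-5.9]}
    - {"jaw": 1,"offset": [40,21,3],"rot": [0,0,-5.9]}

```text
time_s: 2.05
eef_pos: [0.5073, -0.233, 0.2014]
eef_rot: [0.0, 0.782, 0.624, 0.0]
wrist_force: [0.2, 0.0, -0.0]
opening: 0.999
grasp_force: 0.0
```

apply_moves:
  moves:
    - {"jaw": 1,"offset": [0,0,26],"rot": [0,0,0]}
    - {"jaw": 1,"offset": [0,0,26],"rot": [0,0,0]}
    - {"jaw": 1,"offset": [0,0,26],"rot": [0,0,0]}
    - {"jaw": 1,"offset": [0,0,20],"rot": [0,0,0]}
    - {"jaw": 1,"offset": [0,0,8],"rot": [0,0,0]}

```text
time_s: 2.68
eef_pos: [0.5056, -0.2336, 0.094]
eef_rot: [-0.001, 0.783, 0.622, -0.0]
wrist_force: [-0.3, 0.2, 0.1]
opening: 1.003
grasp_force: 0.0
```

apply_moves:
  moves:
    - {"jaw": 1,"offset": [8,0,0],"rot": [0,0,0]}
    - {"jaw": 1,"offset": [8,0,0],"rot": [0,0,0]}
    - {"jaw": 1,"offset": [6,0,0],"rot": [0,0,0]}
    - {"jaw": 1,"offset": [5,0,0],"rot": [0,0,0]}
    - {"jaw": 1,"offset": [5,0,0],"rot": [0,0,0]}

```text
time_s: 3.3
eef_pos: [0.5139, -0.2033, 0.0959]
eef_rot: [0.001, 0.783, 0.622, -0.0]
wrist_force: [-1.6, -3.4, 1.8]
opening: 0.999
grasp_force: 1.5
```

apply_moves:
  moves:
    - {"jaw": 1,"offset": [8,0,0],"rot": [0,0,0]}
    - {"jaw": 1,"offset": [9,0,0],"rot": [0,0,0]}
    - {"jaw": 1,"offset": [9,0,0],"rot": [0,0,0]}
    - {"jaw": 1,"offset": [9,0,0],"rot": [0,0,0]}
    - {"jaw": 1,"offset": [9,0,0],"rot": [0,0,0]}

```text
time_s: 3.92
eef_pos: [0.5237, -0.1595, 0.0955]
eef_rot: [0.0, 0.783, 0.622, 0.0]
wrist_force: [-1.1, -3.6, 3.6]
opening: 0.999
grasp_force: 2.8
```

apply_moves:
  moves:
    - {"jaw": 1,"offset": [9,0,0],"rot": [0,0,0]}
    - {"jaw": 1,"offset": [9,0,0],"rot": [0,0,0]}
    - {"jaw": 1,"offset": [9,0,0],"rot": [0,0,0]}
    - {"jaw": 1,"offset": [9,0,0],"rot": [0,0,0]}
    - {"jaw": 1,"offset": [4,0,0],"rot": [0,0,0]}

```text
time_s: 4.55
eef_pos: [0.5324, -0.1203, 0.0951]
eef_rot: [-0.0, 0.783, 0.623, -0.0]
wrist_force: [-1.9, -5.2, 4.8]
opening: 1.007
grasp_force: 2.7
```

```bash
cat > meas.py <<'E'
from h import *
from scipy.optimize import least_squares
def tin(cam="top",c=(554,-21),zt=.145,r=75):
    im,d=ctrl.camera(cam);P=cloud(cam,d);q=P.reshape(-1,3)
    s=q[(abs(q[:,2]-zt)<.006)&(np.hypot(q[:,0]*1e3-c[0],q[:,1]*1e3-c[1])<130)]*1e3
    h=cv2.convexHull(s[:,:2].astype(np.float32))[:,0]
    f=least_squares(lambda p:np.hypot(h[:,0]-p[0],h[:,1]-p[1])-(r-.7),c,loss="soft_l1")
    print(cam,"tin",f.x.round(1),"n",len(s),"ext",np.ptp(s[:,:2],axis=0).round(),"res",np.abs(f.fun).mean().round(2)); return im,P
E
python3 - <<'E'
from meas import *
for c in ["top","scene"]:
    im,P=tin(c)
cv2.imwrite("pics/scene1.png",im[:,:,::-1])
for c in ["top","scene"]:
    D=np.load(c+"0.npz");q=D["P"].reshape(-1,3)
    m=(im[:,:,2]>0)
    I=D["im"].reshape(-1,3).astype(int);s=q[(I[:,2]>I[:,0]+50)&(abs(q[:,2]-.091)<.006)&(abs(q[:,0]-.55)<.25)&(abs(q[:,1])<.26)]*1e3
    r=cv2.minAreaRect(s[:,:2].astype(np.float32));print(c,"stool",np.round(r[0],1),np.round(r[1],1),round(r[2],2))
E
```

```text
top tin [550.1 -43.5] n 1740 ext [138. 215.] res 16.8
scene tin [546.6 -58.4] n 1539 ext [145. 241.] res 26.35
top stool [554.9 -19.7] [336.9 299.5] 83.73
scene stool [557.1 -21.5] [340.7 299.7] 83.31
```

apply_moves:
  moves:
    - {"jaw": 1,"offset": [6,0,0],"rot": [0,0,0]}
    - {"jaw": 1,"offset": [6,0,0],"rot": [0,0,0]}
    - {"jaw": 1,"offset": [6,0,0],"rot": [0,0,0]}
    - {"jaw": 1,"offset": [4,0,0],"rot": [0,0,0]}
    - {"jaw": 1,"offset": [0,0,0],"rot": [0,0,0]}

```text
time_s: 5.28
eef_pos: [0.5372, -0.0988, 0.095]
eef_rot: [-0.001, 0.783, 0.623, 0.0]
wrist_force: [-1.0, 0.9, 0.6]
opening: 0.997
grasp_force: 0.0
```

```bash
cat > meas.py <<'E'
from h import *
from scipy.optimize import least_squares
def tin(cam="top",c=(554,-21),zt=.145,r=75,name="tin"):
    im,d=ctrl.camera(cam);P=cloud(cam,d)
    o=ctrl.outline_of(cam,name)
    if not o: print("none");return im,P
    q=P[o[0]["region"]&(d>0)]
    s=q[(abs(q[:,2]-zt)<.006)&(np.hypot(q[:,0]*1e3-c[0],q[:,1]*1e3-c[1])<130)]*1e3
    h=cv2.convexHull(s[:,:2].astype(np.float32))[:,0]
    f=least_squares(lambda p:np.hypot(h[:,0]-p[0],h[:,1]-p[1])-(r-.7),s[:,:2].mean(0),loss="soft_l1",f_scale=1)
    print(cam,name,o[0]["score"],f.x.round(1),"n",len(s),"ext",np.ptp(s[:,:2],axis=0).round(),"res",np.median(np.abs(f.fun)).round(2)); return im,P
E
python3 - <<'E'
from meas import *
print(ctrl.get_obs()["eef_pos"],ctrl.get_obs()["wrist_force"])
for c in ["top","scene"]:
    im,P=tin(c)
    cv2.imwrite(f"pics/{c}2.png",im[:,:,::-1])
E
```

```text
[ 0.53720724 -0.0987552   0.0950135 ] [-0.95483048  0.85735041  0.59172396]
top tin 0.7 [552.1 -28.3] n 1489 ext [133. 122.] res 0.52
scene tin 0.74 [553.9 -27.7] n 1375 ext [142. 166.] res 1.41
```

View pics/scene2.png

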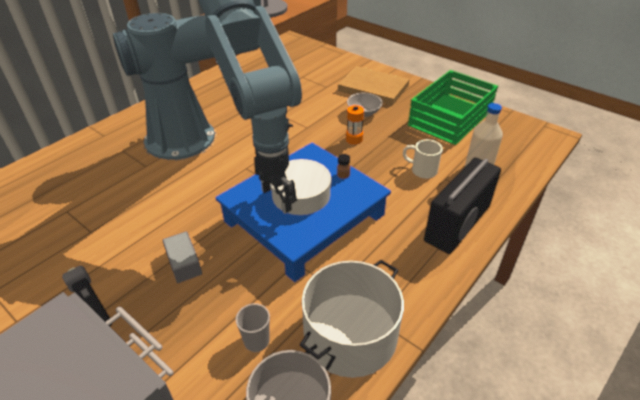

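The tin (300,186 in the scene picture) sits in the cradle about 7 mm short of the middle and the jar is untouched. I'll push the last bit and retreat.

apply_moves:
  moves:
    - {"jaw": 1,"offset": [3,0,0],"rot": [0,0,0]}
    - {"jaw": 1,"offset": [3,0,0],"rot": [0,0,0]}
    - {"jaw": 1,"offset": [1.5,0,0],"rot": [0,0,0]}
    - {"jaw": 1,"offset": [0,0,0],"rot": [0,0,0]}
    - {"jaw": 1,"offset": [-10,0,0],"rot": [0,0,0]}

```text
time_s: 6.1
eef_pos: [0.5368, -0.1016, 0.0953]
eef_rot: [-0.0, 0.782, 0.623, 0.0]
wrist_force: [0.3, -0.8, 0.1]
opening: 1.002
grasp_force: 0.0
```

apply_moves:
  moves:
    - {"jaw": 1,"offset": [-35,0,0],"rot": [0,0,0]}
    - {"jaw": 1,"offset": [-50,0,0],"rot": [0,0,0]}
    - {"jaw": 1,"offset": [-50,0,0],"rot": [0,0,0]}
    - {"jaw": 1,"offset": [-15,0,0],"rot": [0,0,0]}
    - {"jaw": 1,"offset": [0,0,0],"rot": [0,0,0]}

```text
time_s: 6.72
eef_pos: [0.5027, -0.249, 0.0952]
eef_rot: [-0.0, 0.783, 0.622, 0.0]
wrist_force: [0.0, 0.9, 0.0]
opening: 1.003
grasp_force: 0.0
```

```bash
python3 - <<'E'
from meas import *
for c in ["top","scene"]:
    im,P=tin(c)
    I=im.reshape(-1,3).astype(int);q=P.reshape(-1,3)
    s=q[(I[:,2]>I[:,0]+50)&(abs(q[:,2]-.091)<.006)&(abs(q[:,0]-.55)<.25)&(abs(q[:,1])<.26)]*1e3
    r=cv2.minAreaRect(s[:,:2].astype(np.float32));print(c,"stool",np.round(r[0],1),np.round(r[1],1),round(r[2],2))
s=plan([455,-270,160],-23.9,8,)
s=plan([428.7,-323.3,120],-23.9,4,s)
E
```

```text
top tin 0.79 [554.7 -22. ] n 3089 ext [149. 147.] res 0.26
top stool [554.6 -20.3] [338.2 298.7] 83.64
scene tin 0.55 [556.2 -23. ] n 1984 ext [151. 153.] res 0.74
scene stool [557.1 -21.9] [339.4 299. ] 83.41
yaw/n turn [-1.000e-02 -0.000e+00  1.262e+01]
[-4.2, -5.2, -8.1]
[-5.2, -4.2, -8.1]
[-6.0, -2.9, -8.1]
[-6.5, -1.6, -8.1]
[-6.7, -0.1, -8.1]
[-6.5, 1.4, -8.1]
[-6.1, 2.8, -8.1]
[-5.3, 4.0, -8.1]
yaw/n turn [0. 0. 0.]
[-0.6, 14.8, 10.0]
[-0.6, 14.8, 10.0]
[-0.6, 14.8, 10.0]
[-0.6, 14.8, 10.0]
```

```bash
python3 - <<'E'
from meas import *
s=plan([428.7,-323.3,130],-23.9,10)
E
```

```text
yaw/n turn [-0.  -0.  10.1]
[-9.1, -5.5, -3.5]
[-10.0, -3.9, -3.5]
[-10.5, -2.1, -3.5]
[-10.7, -0.2, -3.5]
[-10.5, 1.7, -3.5]
[-10.1, 3.5, -3.5]
[-9.3, 5.2, -3.5]
[-8.3, 6.8, -3.5]
[-6.9, 8.1, -3.5]
[-5.4, 9.2, -3.5]
```

apply_moves:
  moves:
    - {"jaw": 1,"offset": [-9,-5.5,-3.5],"rot": [0,0,10.1]}
    - {"jaw": 1,"offset": [-10,-4,-3.5],"rot": [0,0,10.1]}
    - {"jaw": 1,"offset": [-10.5,-2,-3.5],"rot": [0,0,10.1]}
    - {"jaw": 1,"offset": [-10.5,0,-3.5],"rot": [0,0,10.1]}
    - {"jaw": 1,"offset": [-10.5,1.5,-3.5],"rot": [0,0,10.1]}

```text
time_s: 7.55
eef_pos: [0.4661, -0.285, 0.1129]
eef_rot: [-0.0, 0.974, 0.227, 0.0]
wrist_force: [0.4, -0.5, 0.0]
opening: 0.999
grasp_force: 0.0
```

apply_moves:
  moves:
    - {"jaw": 1,"offset": [-10,3.5,-3.5],"rot": [0,0,10.1]}
    - {"jaw": 1,"offset": [-9.5,5,-3.5],"rot": [0,0,10.1]}
    - {"jaw": 1,"offset": [-8.5,7,-3.5],"rot": [0,0,10.1]}
    - {"jaw": 1,"offset": [-7,8,-3.5],"rot": [0,0,10.1]}
    - {"jaw": 1,"offset": [-5.5,9,-3.5],"rot": [0,0,10.1]}

```text
time_s: 8.18
eef_pos: [0.4284, -0.3229, 0.1304]
eef_rot: [-0.0, 0.978, -0.21, -0.0]
wrist_force: [0.0, 0.5, 0.1]
opening: 1.001
grasp_force: 0.0
```

apply_moves:
  moves:
    - {"jaw": 1,"offset": [0,0,0],"rot": [0,0,0]}
    - {"jaw": 1,"offset": [0,0,0],"rot": [0,0,0]}
    - {"jaw": 1,"offset": [0,0,0],"rot": [0,0,0]}
    - {"jaw": 1,"offset": [0,0,0],"rot": [0,0,0]}
    - {"jaw": 1,"offset": [0,0,0],"rot": [0,0,0]}

```text
time_s: 8.8
eef_pos: [0.4281, -0.3239, 0.1302]
eef_rot: [-0.0, 0.978, -0.208, -0.0]
wrist_force: [-0.6, -0.4, -0.2]
opening: 1.002
grasp_force: 0.0
```

```bash
python3 - <<'E'
from meas import *
im,d=ctrl.camera("wrist");P=cloud("wrist",d);cv2.imwrite("pics/w1.png",im[:,:,::-1])
o=ctrl.outline_of("wrist","organiser");m=(d>0)&(o[0]["region"] if o else True)
q=P[m];s=q[(abs(q[:,2]-.05)<.006)]*1e3
r=cv2.minAreaRect(s[:,:2].astype(np.float32));print(len(o) and o[0]["score"],np.round(r[0],1),np.round(r[1],1),round(r[2],2),s[:,2].mean())
s=plan([428.7,-323.3,13],-23.9,5)
E
```

```text
0.75 [ 430.7 -322.8] [ 62.1 109.6] 66.3 49.987208735971514
yaw/n turn [-0.    0.   -0.02]
[0.1, -0.2, 23.5]
[0.1, -0.2, 23.5]
[0.1, -0.2, 23.5]
[0.1, -0.2, 23.5]
[0.1, -0.2, 23.5]
```

View pics/w1.png

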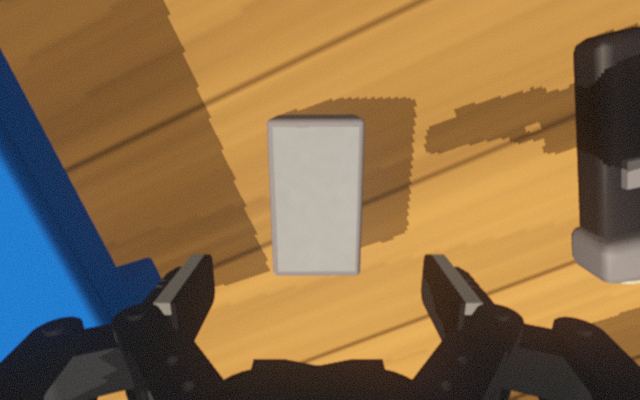

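The wrist picture shows the organiser centred between the fingers, its top from about (268,118) to (362,273). Descend and close.

apply_moves:
  moves:
    - {"jaw": 1,"offset": [1.2,-1.2,28],"rot": [0,0,0]}
    - {"jaw": 1,"offset": [0,0,30],"rot": [0,0,0]}
    - {"jaw": 1,"offset": [0,0,30],"rot": [0,0,0]}
    - {"jaw": 1,"offset": [0,0,20],"rot": [0,0,0]}
    - {"jaw": 1,"offset": [0,0,8],"rot": [0,0,0]}

```text
time_s: 9.52
eef_pos: [0.429, -0.3227, 0.013]
eef_rot: [-0.001, 0.978, -0.208, -0.001]
wrist_force: [0.8, 0.3, -0.8]
opening: 1.004
grasp_force: 0.0
```

apply_moves:
  moves:
    - {"jaw": 0.75,"offset": [0,0,0],"rot": [0,0,0]}
    - {"jaw": 0.6,"offset": [0,0,0],"rot": [0,0,0]}
    - {"jaw": 0.5,"offset": [0,0,0],"rot": [0,0,0]}
    - {"jaw": 0.5,"offset": [0,0,0],"rot": [0,0,0]}
    - {"jaw": 0.5,"offset": [0,0,0],"rot": [0,0,0]}

```text
time_s: 10.15
eef_pos: [0.4301, -0.3239, 0.0151]
eef_rot: [0.0, 0.978, -0.208, 0.001]
wrist_force: [-0.4, -0.1, 5.7]
opening: 0.719
grasp_force: 67.5
```

apply_moves:
  moves:
    - {"jaw": 0.5,"offset": [0,0,-15],"rot": [0,0,0]}
    - {"jaw": 0.5,"offset": [0,0,-40],"rot": [0,0,0]}
    - {"jaw": 0.5,"offset": [0,0,-60],"rot": [0,0,0]}
    - {"jaw": 0.5,"offset": [0,0,-60],"rot": [0,0,0]}
    - {"jaw": 0.5,"offset": [0,0,-30],"rot": [0,0,0]}

```text
time_s: 10.78
eef_pos: [0.4303, -0.3242, 0.2236]
eef_rot: [0.002, 0.978, -0.208, 0.002]
wrist_force: [-0.4, -0.1, -3.2]
opening: 0.714
grasp_force: 67.2
```

```bash
python3 - <<'E'
from meas import *
s=plan([555.4,-22,200],-23.9,10)
E
```

```text
yaw/n turn [ 0.01 -0.03 -0.01]
[-0.9, -32.7, 2.3]
[-0.9, -32.7, 2.3]
[-0.9, -32.7, 2.3]
[-0.9, -32.7, 2.3]
[-0.9, -32.7, 2.3]
[-0.8, -32.7, 2.3]
[-0.8, -32.7, 2.3]
[-0.8, -32.7, 2.3]
[-0.8, -32.7, 2.3]
[-0.8, -32.7, 2.4]
```

apply_moves:
  moves:
    - {"jaw": 0.5,"offset": [-0.5,-20,0],"rot": [0,0,0]}
    - {"jaw": 0.5,"offset": [-1,-35,0],"rot": [0,0,0]}
    - {"jaw": 0.5,"offset": [-1,-40,0],"rot": [0,0,0]}
    - {"jaw": 0.5,"offset": [-1,-45,0],"rot": [0,0,0]}
    - {"jaw": 0.5,"offset": [-1,-45,0],"rot": [0,0,0]}

```text
time_s: 11.4
eef_pos: [0.4998, -0.1494, 0.2168]
eef_rot: [-0.001, 0.978, -0.208, -0.002]
wrist_force: [0.3, -0.3, -3.6]
opening: 0.719
grasp_force: 66.9
```

apply_moves:
  moves:
    - {"jaw": 0.5,"offset": [-1,-45,0],"rot": [0,0,0]}
    - {"jaw": 0.5,"offset": [-1,-42,0],"rot": [0,0,0]}
    - {"jaw": 0.5,"offset": [-1,-35,4],"rot": [0,0,0]}
    - {"jaw": 0.5,"offset": [-1,-20,10],"rot": [0,0,0]}
    - {"jaw": 0.5,"offset": [0,0,10],"rot": [0,0,0]}

```text
time_s: 12.02
eef_pos: [0.554, -0.0196, 0.1931]
eef_rot: [-0.0, 0.978, -0.207, -0.002]
wrist_force: [0.7, 0.1, -3.9]
opening: 0.717
grasp_force: 66.9
```

```bash
python3 - <<'E'
from meas import *
o=ctrl.get_obs();print(o["eef_pos"],o["wrist_force"],o["torque"])
for c in ["top","scene","wrist"]:
    im,d=ctrl.camera(c);P=cloud(c,d);cv2.imwrite(f"pics/{c}3.png",im[:,:,::-1])
    r=ctrl.outline_of(c,"organiser")
    if r:
        q=P[r[0]["region"]&(d>0)]*1e3;zt=np.percentile(q[:,2],90);s=q[abs(q[:,2]-zt)<7]
        a=cv2.minAreaRect(s[:,:2].astype(np.float32));print(c,r[0]["score"],zt,np.round(a[0],1),np.round(a[1],1),round(a[2],1))
plan([555.4,-22,165],-23.9,4)
E
```

```text
[ 0.55398084 -0.01957877  0.19306978] [ 0.73020214  0.09740245 -3.91282641] [-0.02407111  0.00947899  0.00614574]
top 0.8 231.72330304438574 [522.2  -6.6] [62.6 43.8] 68.9
scene 0.87 231.15279016354992 [562.  -25.7] [62.  95.1] 66.0
wrist 0.74 230.70291429733277 [567.5 -26.9] [62.3 83.6] 66.1
yaw/n turn [ 0.   -0.01 -0.05]
[0.1, -0.1, 7.6]
[0.1, -0.1, 7.6]
[0.1, -0.1, 7.6]
[0.1, -0.1, 7.6]
```

View pics/scene3.png

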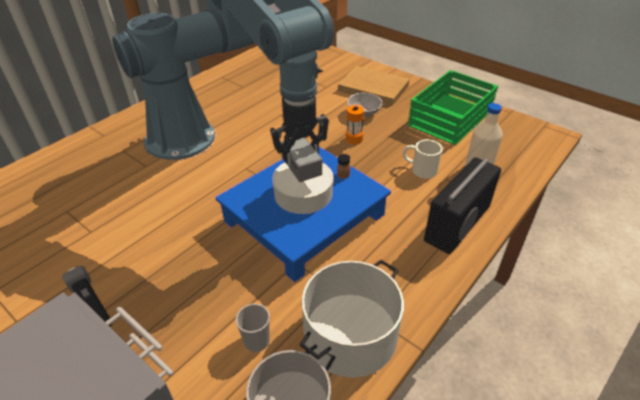

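The organiser (305,163 in the scene picture) hangs level over the tin and is centred to within about 1 mm. Lower it.

apply_moves:
  moves:
    - {"jaw": 0.5,"offset": [0,0,10],"rot": [0,0,0]}
    - {"jaw": 0.5,"offset": [0,0,10],"rot": [0,0,0]}
    - {"jaw": 0.5,"offset": [0,0,7],"rot": [0,0,0]}
    - {"jaw": 0.5,"offset": [0,0,3],"rot": [0,0,0]}
    - {"jaw": 0.5,"offset": [0,0,1],"rot": [0,0,0]}

```text
time_s: 12.95
eef_pos: [0.5549, -0.0212, 0.1641]
eef_rot: [0.0, 0.978, -0.208, -0.0]
wrist_force: [0.5, 0.2, -4.2]
opening: 0.719
grasp_force: 66.9
```

apply_moves:
  moves:
    - {"jaw": 0.5,"offset": [0,0,1],"rot": [0,0,0]}
    - {"jaw": 0.5,"offset": [0,0,0.5],"rot": [0,0,0]}
    - {"jaw": 0.5,"offset": [0,0,0.5],"rot": [0,0,0]}
    - {"jaw": 0.5,"offset": [0,0,0.5],"rot": [0,0,0]}
    - {"jaw": 0.5,"offset": [0,0,0],"rot": [0,0,0]}

```text
time_s: 13.58
eef_pos: [0.555, -0.0213, 0.1618]
eef_rot: [-0.0, 0.978, -0.208, -0.0]
wrist_force: [-0.6, -0.1, -3.0]
opening: 0.719
grasp_force: 66.9
```

apply_moves:
  moves:
    - {"jaw": 0.5,"offset": [0,0,0.7],"rot": [0,0,0]}
    - {"jaw": 0.5,"offset": [0,0,0.5],"rot": [0,0,0]}
    - {"jaw": 0.5,"offset": [0,0,0.5],"rot": [0,0,0]}
    - {"jaw": 0.5,"offset": [0,0,0],"rot": [0,0,0]}
    - {"jaw": 0.5,"offset": [0,0,0],"rot": [0,0,0]}

```text
time_s: 14.2
eef_pos: [0.555, -0.0213, 0.1601]
eef_rot: [-0.0, 0.978, -0.208, -0.0]
wrist_force: [-1.6, 0.0, -2.8]
opening: 0.714
grasp_force: 67.1
```

apply_moves:
  moves:
    - {"jaw": 0.5,"offset": [0,0,0.5],"rot": [0,0,0]}
    - {"jaw": 0.5,"offset": [0,0,0.5],"rot": [0,0,0]}
    - {"jaw": 0.5,"offset": [0,0,0],"rot": [0,0,0]}
    - {"jaw": 0.5,"offset": [0,0,0],"rot": [0,0,0]}
    - {"jaw": 0.5,"offset": [0,0,0],"rot": [0,0,0]}

```text
time_s: 14.82
eef_pos: [0.5551, -0.0213, 0.1601]
eef_rot: [0.0, 0.978, -0.208, 0.0]
wrist_force: [-4.7, 1.1, 5.6]
opening: 0.715
grasp_force: 68.2
```

Contact is made, so release and lift.

apply_moves:
  moves:
    - {"jaw": 0.74,"offset": [0,0,0],"rot": [0,0,0]}
    - {"jaw": 0.8,"offset": [0,0,0],"rot": [0,0,0]}
    - {"jaw": 0.9,"offset": [0,0,0],"rot": [0,0,0]}
    - {"jaw": 1,"offset": [0,0,0],"rot": [0,0,0]}
    - {"jaw": 1,"offset": [0,0,-3],"rot": [0,0,0]}

```text
time_s: 15.45
eef_pos: [0.5548, -0.0212, 0.1619]
eef_rot: [-0.0, 0.978, -0.208, -0.0]
wrist_force: [0.6, -0.5, 0.8]
opening: 0.998
grasp_force: 0.0
```

apply_moves:
  moves:
    - {"jaw": 1,"offset": [0,0,-15],"rot": [0,0,0]}
    - {"jaw": 1,"offset": [0,0,-35],"rot": [0,0,0]}
    - {"jaw": 1,"offset": [0,0,-50],"rot": [0,0,0]}
    - {"jaw": 1,"offset": [0,0,-40],"rot": [0,0,0]}
    - {"jaw": 1,"offset": [0,0,0],"rot": [0,0,0]}

```text
time_s: 16.08
eef_pos: [0.5571, -0.0217, 0.3078]
eef_rot: [0.0, 0.978, -0.208, 0.005]
wrist_force: [-0.7, -0.1, -0.6]
opening: 1.005
grasp_force: 0.0
```

```bash
python3 - <<'E'
from meas import *
for c in ["wrist","scene"]:
    im,d=ctrl.camera(c);P=cloud(c,d);cv2.imwrite(f"pics/{c}4.png",im[:,:,::-1])
    r=ctrl.outline_of(c,"organiser")
    if r:
        q=P[r[0]["region"]&(d>0)]*1e3;s=q[abs(q[:,2]-195)<6]
        a=cv2.minAreaRect(s[:,:2].astype(np.float32));print(c,r[0]["score"],s[:,2].mean(),np.round(a[0],1),np.round(a[1],1),round(a[2],1))
# lantern: yaw -23.9+? path
s=plan([441.5,351,260],20,10)
E
```

```text
wrist 0.79 192.23596964815172 [554.4 -20.3] [ 61.8 108.9] 66.4
scene 0.83 197.13241756621125 [555.6 -22.6] [ 63.2 114.4] 65.8
yaw/n turn [-0.    0.01 -4.4 ]
[-25.4, -29.4, 4.1]
[-23.1, -31.3, 4.1]
[-20.6, -32.9, 4.1]
[-18.1, -34.4, 4.1]
[-15.4, -35.7, 4.1]
[-12.6, -36.8, 4.1]
[-9.7, -37.6, 4.1]
[-6.8, -38.3, 4.1]
[-3.8, -38.7, 4.1]
[-0.9, -38.9, 4.1]
```

apply_moves:
  moves:
    - {"jaw": 1,"offset": [-25.5,-29.5,4],"rot": [0,0,-4.4]}
    - {"jaw": 1,"offset": [-23,-31,4],"rot": [0,0,-4.4]}
    - {"jaw": 1,"offset": [-20.5,-33,4],"rot": [0,0,-4.4]}
    - {"jaw": 1,"offset": [-18,-34.5,4],"rot": [0,0,-4.4]}
    - {"jaw": 1,"offset": [-15.5,-35.5,4],"rot": [0,0,-4.4]}

```text
time_s: 16.9
eef_pos: [0.4975, 0.1655, 0.2805]
eef_rot: [0.0, 1.0, -0.016, -0.001]
wrist_force: [1.2, 0.7, 0.4]
opening: 1.001
grasp_force: 0.0
```

apply_moves:
  moves:
    - {"jaw": 1,"offset": [-12.5,-37,4],"rot": [0,0,-4.4]}
    - {"jaw": 1,"offset": [-9.5,-37.5,4],"rot": [0,0,-4.4]}
    - {"jaw": 1,"offset": [-7,-38,4],"rot": [0,0,-4.4]}
    - {"jaw": 1,"offset": [-4,-38.5,4],"rot": [0,0,-4.4]}
    - {"jaw": 1,"offset": [-1,-39,4],"rot": [0,0,-4.4]}

```text
time_s: 17.52
eef_pos: [0.441, 0.351, 0.2604]
eef_rot: [0.0, 0.985, 0.175, -0.001]
wrist_force: [1.1, 0.2, -0.0]
opening: 0.999
grasp_force: 0.0
```

apply_moves:
  moves:
    - {"jaw": 1,"offset": [0,0,20],"rot": [0,0,0]}
    - {"jaw": 1,"offset": [0,0,20],"rot": [0,0,0]}
    - {"jaw": 1,"offset": [0,0,10],"rot": [0,0,0]}
    - {"jaw": 1,"offset": [0,0,0],"rot": [0,0,0]}
    - {"jaw": 1,"offset": [0,0,0],"rot": [0,0,0]}

```text
time_s: 18.15
eef_pos: [0.4426, 0.3502, 0.2127]
eef_rot: [-0.0, 0.985, 0.173, 0.0]
wrist_force: [0.2, 0.2, 0.2]
opening: 0.997
grasp_force: 0.0
```

```bash
python3 - <<'E'
from meas import *
o=ctrl.get_obs();print(o["eef_pos"],o["eef_rot"])
for c in ["wrist","scene","top"]:
    im,d=ctrl.camera(c);P=cloud(c,d);cv2.imwrite(f"pics/{c}5.png",im[:,:,::-1])
    r=ctrl.outline_of(c,"lantern")
    if r:
        q=P[r[0]["region"]&(d>0)]*1e3
        for lo,hi in((109,117),(117.5,124)):
            s=q[(q[:,2]>lo)&(q[:,2]<hi)]
            if len(s)>10: print(c,r[0]["score"],len(s),np.round(cv2.minEnclosingCircle(s[:,:2].astype(np.float32)),1) if 0 else [np.round(x,1) for x in cv2.minEnclosingCircle(s[:,:2].astype(np.float32))])
E
```

```text
[0.44262813 0.35021087 0.21269974] [-1.17473420e-04  9.84865171e-01  1.73321728e-01  4.00219105e-04]
wrist 0.87 3332 [array([441.8, 353.3]), np.float64(25.8)]
wrist 0.87 482 [array([441.7, 353.4]), np.float64(9.0)]
scene 0.6 82 [array([439.5, 351.4]), np.float64(27.8)]
scene 0.6 51 [array([442.1, 348.5]), np.float64(26.3)]
top 0.57 224 [array([440.9, 351.5]), np.float64(26.2)]
top 0.57 85 [array([441.6, 350. ]), np.float64(24.3)]
```

View pics/wrist5.png

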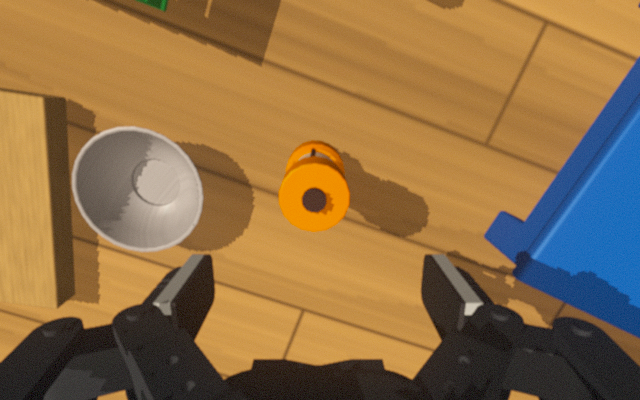

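The lantern is at (315,195) in the wrist picture, midway between the fingers, with the bowl clear on the left. Descend and grip the cap.

apply_moves:
  moves:
    - {"jaw": 1,"offset": [0,-2.2,30],"rot": [0,0,0]}
    - {"jaw": 1,"offset": [0,0,40],"rot": [0,0,0]}
    - {"jaw": 1,"offset": [0,0,35],"rot": [0,0,0]}
    - {"jaw": 1,"offset": [0,0,22],"rot": [0,0,0]}
    - {"jaw": 1,"offset": [0,0,9],"rot": [0,0,0]}

```text
time_s: 19.08
eef_pos: [0.4407, 0.3518, 0.0747]
eef_rot: [0.0, 0.985, 0.173, -0.001]
wrist_force: [0.1, 0.4, 0.3]
opening: 1.0
grasp_force: 0.0
```

apply_moves:
  moves:
    - {"jaw": 0.8,"offset": [0,0,0],"rot": [0,0,0]}
    - {"jaw": 0.65,"offset": [0,0,0],"rot": [0,0,0]}
    - {"jaw": 0.5,"offset": [0,0,0],"rot": [0,0,0]}
    - {"jaw": 0.4,"offset": [0,0,0],"rot": [0,0,0]}
    - {"jaw": 0.4,"offset": [0,0,0],"rot": [0,0,0]}

```text
time_s: 19.7
eef_pos: [0.4427, 0.353, 0.0778]
eef_rot: [-0.001, 0.985, 0.174, 0.002]
wrist_force: [0.9, 0.4, 5.8]
opening: 0.594
grasp_force: 62.9
```

apply_moves:
  moves:
    - {"jaw": 0.4,"offset": [0,0,-15],"rot": [0,0,0]}
    - {"jaw": 0.4,"offset": [0,0,-45],"rot": [0,0,0]}
    - {"jaw": 0.4,"offset": [0,0,-60],"rot": [0,0,0]}
    - {"jaw": 0.4,"offset": [0,0,-60],"rot": [0,0,0]}
    - {"jaw": 0.4,"offset": [0,0,-60],"rot": [0,0,0]}

```text
time_s: 20.32
eef_pos: [0.4407, 0.3518, 0.3184]
eef_rot: [0.0, 0.985, 0.173, -0.0]
wrist_force: [0.3, 0.6, -2.5]
opening: 0.591
grasp_force: 63.2
```

```bash
python3 - <<'E'
from meas import *
print(ctrl.get_obs()["wrist_force"])
s=plan([555,-21.5,315],20,10)
E
```

```text
[ 0.31828767  0.58206799 -2.52104097]
yaw/n turn [ 0.  0. -0.]
[-2.0, 39.0, 0.3]
[-2.0, 39.0, 0.3]
[-2.0, 39.0, 0.3]
[-2.0, 39.0, 0.3]
[-2.0, 39.0, 0.3]
[-2.0, 39.0, 0.3]
[-2.0, 39.0, 0.3]
[-2.0, 39.0, 0.3]
[-2.0, 39.0, 0.3]
[-2.0, 39.0, 0.3]
```

apply_moves:
  moves:
    - {"jaw": 0.4,"offset": [-1,20,0],"rot": [0,0,0]}
    - {"jaw": 0.4,"offset": [-2,38,0],"rot": [0,0,0]}
    - {"jaw": 0.4,"offset": [-2,46,0],"rot": [0,0,0]}
    - {"jaw": 0.4,"offset": [-3,52,0],"rot": [0,0,0]}
    - {"jaw": 0.4,"offset": [-3,52,0],"rot": [0,0,0]}

```text
time_s: 20.95
eef_pos: [0.5013, 0.151, 0.3147]
eef_rot: [-0.0, 0.985, 0.174, -0.001]
wrist_force: [1.2, 0.2, -2.9]
opening: 0.595
grasp_force: 63.3
```

apply_moves:
  moves:
    - {"jaw": 0.4,"offset": [-3,52,0],"rot": [0,0,0]}
    - {"jaw": 0.4,"offset": [-2,48,0],"rot": [0,0,0]}
    - {"jaw": 0.4,"offset": [-2,40,0],"rot": [0,0,0]}
    - {"jaw": 0.4,"offset": [-1,27,2],"rot": [0,0,0]}
    - {"jaw": 0.4,"offset": [-1,15,2],"rot": [0,0,0]}

```text
time_s: 21.58
eef_pos: [0.5551, -0.0227, 0.3106]
eef_rot: [-0.001, 0.985, 0.173, -0.001]
wrist_force: [-0.5, -0.0, -2.7]
opening: 0.599
grasp_force: 63.4
```

apply_moves:
  moves:
    - {"jaw": 0.4,"offset": [0,0,5],"rot": [0,0,0]}
    - {"jaw": 0.4,"offset": [0,0,5],"rot": [0,0,0]}
    - {"jaw": 0.4,"offset": [0,0,5],"rot": [0,0,0]}
    - {"jaw": 0.4,"offset": [0,0,0],"rot": [0,0,0]}
    - {"jaw": 0.4,"offset": [0,0,0],"rot": [0,0,0]}

```text
time_s: 22.2
eef_pos: [0.5559, -0.0207, 0.2973]
eef_rot: [0.0, 0.985, 0.174, 0.0]
wrist_force: [-0.3, 0.5, -2.0]
opening: 0.595
grasp_force: 63.4
```

```bash
python3 - <<'E'
from meas import *
o=ctrl.get_obs();print(o["eef_pos"],o["wrist_force"])
for c in ["wrist","scene"]:
    im,d=ctrl.camera(c);P=cloud(c,d);cv2.imwrite(f"pics/{c}6.png",cv2.resize(im[100:250,220:420],None,fx=3,fy=3)[:,:,::-1] if c=="scene" else im[:,:,::-1])
    for t in("lantern","organiser"):
      r=ctrl.outline_of(c,t)
      if r:
        q=P[r[0]["region"]&(d>0)]*1e3
        print(c,t,r[0]["score"],"z",np.percentile(q[:,2],[1,25,50,75,99]).round(1))
        for lo in range(210,340,15):
            s=q[(q[:,2]>=lo)&(q[:,2]<lo+15)]
            if t=="lantern" and len(s)>20:print(lo,len(s),s.mean(0).round(1),np.ptp(s,axis=0).round())
        if t!="lantern":
            s=q[abs(q[:,2]-195)<6];a=cv2.minAreaRect(s[:,:2].astype(np.float32));print(np.round(a[0],1),np.round(a[1],1))
plan([555,-21.5,290],20,1)
E
```

```text
[ 0.55593229 -0.02069129  0.29729946] [-0.26755199  0.47220811 -1.95438157]
wrist lantern 0.87 z [229.1 320.3 333.1 333.7 340. ]
210 106 [577.7 -13.2 222.4] [25. 48.  6.]
225 362 [577.5 -12.1 232.8] [25. 49. 15.]
240 1967 [571.1 -14.2 251. ] [42. 55. 15.]
255 543 [571.7 -15.4 262.6] [31. 45. 15.]
270 582 [573.  -14.1 277.6] [20. 35. 15.]
285 169 [575.6 -12.  289.9] [27. 30. 15.]
300 979 [576.2 -12.7 309.4] [30. 43. 15.]
315 1692 [576.3 -12.7 322.9] [30. 43. 15.]
330 14646 [558.5 -19.3 334.1] [51. 51. 11.]
wrist organiser 0.84 z [143.3 194.2 194.9 195.5 196.8]
[556.  -20.9] [ 62.2 109.3]
scene lantern 0.59 z [223.7 248.8 270.7 308.3 338.7]
225 117 [569.  -36.4 232.3] [47. 47. 15.]
240 161 [567.2 -36.3 248.2] [50. 51. 15.]
255 130 [564.4 -31.8 261. ] [50. 42. 14.]
270 122 [565.1 -31.6 277.2] [44. 37. 15.]
285 85 [568.5 -30.9 291.5] [35. 33. 15.]
300 48 [574.3 -27.8 309. ] [44. 36. 15.]
315 66 [574.9 -28.5 322. ] [41. 39. 15.]
330 123 [568.5 -18.3 335.8] [33. 43. 14.]
scene organiser 0.67 z [147.1 172.  192.7 197.6 200.7]
[555.3 -21.8] [ 63.3 112.3]
yaw/n turn [ 0.01 -0.01 -0.02]
[-1.0, 0.0, 7.2]
```

View pics/scene6.png

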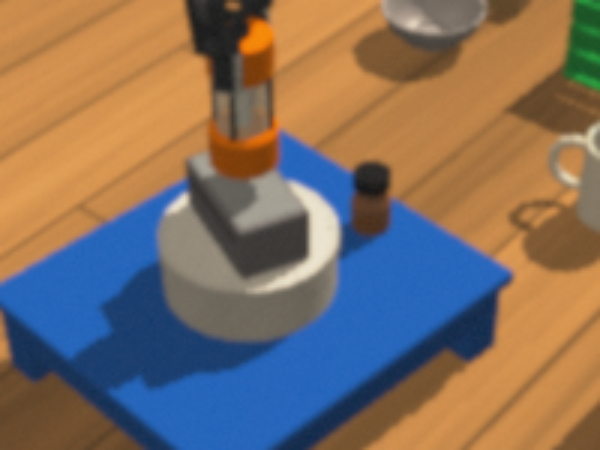

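The lantern hangs upright over the organiser with a gap of about 25 mm. I'll correct about 1 mm sideways and lower it.

apply_moves:
  moves:
    - {"jaw": 0.4,"offset": [-1.3,0.8,4],"rot": [0,0,0]}
    - {"jaw": 0.4,"offset": [0,0,7],"rot": [0,0,0]}
    - {"jaw": 0.4,"offset": [0,0,6],"rot": [0,0,0]}
    - {"jaw": 0.4,"offset": [0,0,3],"rot": [0,0,0]}
    - {"jaw": 0.4,"offset": [0,0,1],"rot": [0,0,0]}

```text
time_s: 23.12
eef_pos: [0.5548, -0.0223, 0.2757]
eef_rot: [-0.0, 0.985, 0.173, -0.0]
wrist_force: [1.0, 0.8, -1.2]
opening: 0.596
grasp_force: 63.4
```

apply_moves:
  moves:
    - {"jaw": 0.4,"offset": [0,0,0.7],"rot": [0,0,0]}
    - {"jaw": 0.4,"offset": [0,0,0.5],"rot": [0,0,0]}
    - {"jaw": 0.4,"offset": [0,0,0],"rot": [0,0,0]}
    - {"jaw": 0.4,"offset": [0,0,0],"rot": [0,0,0]}
    - {"jaw": 0.4,"offset": [0,0,0],"rot": [0,0,0]}

```text
time_s: 23.75
eef_pos: [0.555, -0.0223, 0.2749]
eef_rot: [0.0, 0.985, 0.173, 0.0]
wrist_force: [0.1, 0.1, -1.8]
opening: 0.598
grasp_force: 63.4
```

apply_moves:
  moves:
    - {"jaw": 0.4,"offset": [0,0,0.7],"rot": [0,0,0]}
    - {"jaw": 0.4,"offset": [0,0,0.5],"rot": [0,0,0]}
    - {"jaw": 0.4,"offset": [0,0,0],"rot": [0,0,0]}
    - {"jaw": 0.4,"offset": [0,0,0],"rot": [0,0,0]}
    - {"jaw": 0.4,"offset": [0,0,0],"rot": [0,0,0]}

```text
time_s: 24.38
eef_pos: [0.555, -0.0223, 0.2737]
eef_rot: [0.0, 0.985, 0.174, 0.0]
wrist_force: [0.6, 0.4, -3.6]
opening: 0.595
grasp_force: 63.4
```

apply_moves:
  moves:
    - {"jaw": 0.4,"offset": [0,0,0.6],"rot": [0,0,0]}
    - {"jaw": 0.4,"offset": [0,0,0.5],"rot": [0,0,0]}
    - {"jaw": 0.4,"offset": [0,0,0],"rot": [0,0,0]}
    - {"jaw": 0.4,"offset": [0,0,0],"rot": [0,0,0]}
    - {"jaw": 0.4,"offset": [0,0,0],"rot": [0,0,0]}

```text
time_s: 25.0
eef_pos: [0.555, -0.0223, 0.2728]
eef_rot: [0.0, 0.985, 0.173, 0.0]
wrist_force: [-1.3, 0.9, -0.8]
opening: 0.596
grasp_force: 63.5
```

apply_moves:
  moves:
    - {"jaw": 0.4,"offset": [0,0,0.5],"rot": [0,0,0]}
    - {"jaw": 0.4,"offset": [0,0,0],"rot": [0,0,0]}
    - {"jaw": 0.4,"offset": [0,0,0],"rot": [0,0,0]}
    - {"jaw": 0.4,"offset": [0,0,0],"rot": [0,0,0]}
    - {"jaw": 0.4,"offset": [0,0,0],"rot": [0,0,0]}

```text
time_s: 25.62
eef_pos: [0.5551, -0.0223, 0.2728]
eef_rot: [0.0, 0.985, 0.174, 0.0]
wrist_force: [-2.9, 1.5, 5.6]
opening: 0.593
grasp_force: 63.7
```

Contact. Release slowly, then lift straight up.

apply_moves:
  moves:
    - {"jaw": 0.62,"offset": [0,0,0],"rot": [0,0,0]}
    - {"jaw": 0.68,"offset": [0,0,0],"rot": [0,0,0]}
    - {"jaw": 0.8,"offset": [0,0,0],"rot": [0,0,0]}
    - {"jaw": 1,"offset": [0,0,0],"rot": [0,0,0]}
    - {"jaw": 1,"offset": [0,0,0],"rot": [0,0,0]}

```text
time_s: 26.25
eef_pos: [0.5549, -0.0223, 0.272]
eef_rot: [-0.0, 0.985, 0.173, -0.0]
wrist_force: [0.2, -0.0, 0.0]
opening: 1.0
grasp_force: 0.0
```

apply_moves:
  moves:
    - {"jaw": 1,"offset": [0,0,-10],"rot": [0,0,0]}
    - {"jaw": 1,"offset": [0,0,-25],"rot": [0,0,0]}
    - {"jaw": 1,"offset": [0,0,-40],"rot": [0,0,0]}
    - {"jaw": 1,"offset": [0,0,-40],"rot": [0,0,0]}
    - {"jaw": 1,"offset": [0,0,0],"rot": [0,0,0]}

```text
time_s: 26.88
eef_pos: [0.5565, -0.0226, 0.3922]
eef_rot: [0.002, 0.985, 0.173, 0.004]
wrist_force: [-0.2, 0.9, 0.0]
opening: 1.001
grasp_force: 0.0
```

```bash
python3 - <<'E'
from meas import *
im,d=ctrl.camera("wrist");P=cloud("wrist",d)
q=P[ctrl.outline_of("wrist","lantern")[0]["region"]&(d>0)]*1e3
s=q[(q[:,2]>306)&(q[:,2]<311.5)];print("lantern cap",[np.round(x,1) for x in cv2.minEnclosingCircle(s[:,:2].astype(np.float32))],q[:,2].max().round(1))
r=ctrl.outline_of("wrist","organiser")
if r:
    q=P[r[0]["region"]&(d>0)]*1e3;s=q[abs(q[:,2]-195)<6];a=cv2.minAreaRect(s[:,:2].astype(np.float32));print(np.round(a[0],1),np.round(a[1],1))
im,P=tin("scene",name="tin")
im2,_=ctrl.camera("scene");cv2.imwrite("pics/s7.png",cv2.resize(im2[80:280,180:440],None,fx=3,fy=3)[:,:,::-1])
E
```

```text
lantern cap [array([553.5, -21.3]), np.float64(25.4)] 314.2
[553.9 -19.8] [ 61.5 109.3]
scene tin 0.82 [556.1 -22.6] n 999 ext [152. 153.] res 0.35
```

View pics/s7.png

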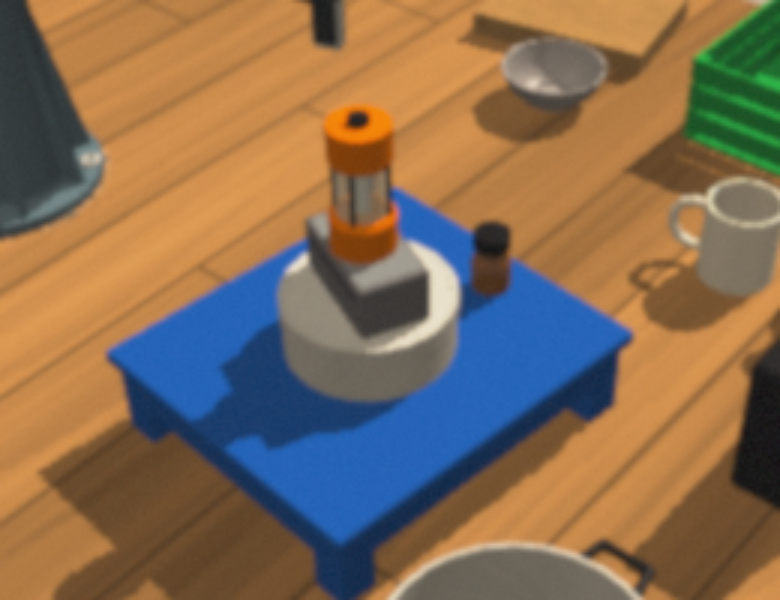

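The stack stands free: the lantern (358,180 in the crop) is upright on the organiser, and the organiser sits on the tin at the stool's middle. Everything is centred to within about 1.5 mm, and the jar and mug are untouched.

```bash
python3 -c "
from bench import ctrl;print(ctrl.hand_in())"
```

```text
the job is handed in; nothing more can be done
None
```

The stand is built and handed in after about 27 s of robot time: the tin is at the stool's middle, the organiser is flat on it and the lantern upright on top, each centred to about 2 mm, with the stack standing free and nothing else touched.

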